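# Exchange the reference disc stored between two jars

## Task

The grey steel reference disc lies in the grey rack, hemmed in by the blue-capped and the white-capped powder jar: first clear both jars out of the rack into the blue tray, standing upright, then fetch the grey disc and lay it flat in the middle of the red mark on the sample stage. Lay the gold disc from the green mat flat in the middle of the rack, where the grey one was, and only then put each jar back upright on the very mark where it stood at the start. Do not topple a jar, and leave the sample cup in the tray, the white-capped vial and the stack of white rings where they are.

Things in the scene. Friction and masses are not known exactly. Their poses are not given: they have to be found in the camera images.
- rack: Grey storage rack, fixed; 78 mm (its x) by 190 mm (its y, the row), outer size. Floor plate 6 mm thick, walls 4 mm thick and 26 mm high all round, open above. Three flat marks on the floor: round black mark of 45 mm in the middle, round white marks of 58 mm centred 54 mm to either side along +y and -y. Origin at the centre of the underside.
- tray: Blue shallow plastic tray, fixed, the side area; 156 mm (its x) by 226 mm (its y), floor 3 mm thick, walls 24 mm high. Inner floor about 144 by 214 mm. Origin at the centre of the underside. The sample cup stands on it on its centre line y = 0 (within 15 mm), 35 to 45 mm toward its +x side; so both ends along y are free.
- sample_stage: Sample stage, fixed: dark steel base 84 by 84 by 8 mm with a raised round aluminium seat of 62 mm diameter, whose flat top is 18 mm above the worktop, with a flat red centre mark of 47 mm. Origin at the centre of the underside.
- blue_jar_center (a point): Powder jar, white body with blue screw cap, 54 mm diameter, 80 mm high, 0.07 to 0.16 kg, loose; stands on one of the rack's white marks at the start. The point is on its axis, 39 mm above its underside.
- white_jar_center (a point): Powder jar, white body with white screw cap, 54 mm diameter, 80 mm high, 0.06 to 0.13 kg, loose; stands on the other white mark of the rack. The point is on its axis, 39 mm above its underside.
- grey_disc_center (a point): Grey steel reference disc, 40 mm diameter, 12 mm high, about 0.12 kg, loose, lying flat on the rack's middle mark between the jars, about 7 mm from each. The point is its centre, half-way up.
- gold_disc_center (a point): Gold-coloured reference disc, 40 mm diameter, 8 mm high, about 0.08 kg, loose, lying flat on a fixed round green mat (80 mm diameter, 4 mm thick). The point is its centre, half-way up.
- cup_center (a point): Bystander: white sample cup with black cap, 39 mm diameter, 33 mm high, standing loose in the tray; leave it. The point is half-way up.
- vial_center (a point): Bystander: small clear vial with white cap, 24 mm diameter, 59 mm high, standing loose on the worktop; leave it. The point is half-way up. Behind it stand a fixed label printer (0.15 m high) and, farther left, a press whose lever knob hangs at about x 0.56, y 0.41, z 0.42: draw the arm in before swinging past it.
- rings_center (a point): Bystander: stack of white rings, 42 mm diameter, 21 mm high, loose on the worktop; leave it. The point is half-way up.
There are look-alikes about, which are no part of the job. Of the things that look like the part that bears blue_jar_center, the largest one is meant.

How it is judged:
By the outcome, as a careful person would: the job done as asked, in the order asked, and still so for the second after the job is handed in, with the robot touching nothing.
It also fails if it takes over 128 s, if anything falls off the work surface, if the arm or the gripper's body presses on something with over 40 N, if the wrist force passes 120 N, or if a joint passes its speed limit or range.

## Robot

A 7-joint arm with a two-finger parallel gripper is mounted at the origin on a cart in front of the work surface, level with it; the furniture and walls round the work are solid. World frame = base frame: x ahead of the robot, y to its left, z up, the work surface at z = 0. Lengths are in m, angles in rad, forces in N, time in s.
With the tool pointing down it reaches from about 0.4 to 0.85 m from the base axis. Payload 4.5 kg.
Tool frame: the origin (TCP) lies midway between the tips of the shut fingers; the grasp point (between the pads) lies 19 mm behind it; z points along the fingers, y is the line along which they close (so a half turn about z gives the same grasp; the last joint's range is limited). The gripper opens to 85 mm and grips with 20 to 120 N. Pads are 22 mm wide; open, the fingers measure 114 mm over their backs; the gripper's body (76 mm by 85 mm) begins 54 mm behind the grasp point. The pads swing forward as they close: fully open they stand 13 mm farther back than shut.
Start: joints at [-1.15, 0.689, -0.195, 1.565, 0.157, 0.902, -0.215], TCP at [0.236, 0.579, 0.231] pointing down, gripper open.
Joint ranges: [-3.01, 3.01], [-0.46, 2.08], [-1.47, 1.51], [0.13, 2.56], [-1, 4.14], [0.04, 2.09], [-2.66, 2.66]. Speed limits (rad/s): [2.57, 2.57, 3.14, 3.14, 3.14, 3.14, 3.14].

## Interface

Orientations are given as a rotation vector (axis times angle).
In Python, from bench import ctrl, optics gives the robot as it stands.
- The arm moves only by the shell command python3 -m crank 'ROWS' [FORCE]. ROWS is JSON, a list that holds one entry, the list of rows, each a list of 5 numbers: the shift along the tool's x, y, z in mm, then the turn about the tool's z in rad, then the gripper command: -1 is fully open, 1 is shut, values between are in proportion. A call has 1 to 20 rows; each row is the pose to reach, as a shift and turn from the pose commanded when the call began, along the tool's axes at that moment; what a row does not reach only later rows make up. A row lasts 1/12 s, in which the tool goes at most 41.7 mm and 7.16 degrees, less where a joint would pass 70% of its speed; a pose out of reach is approached as far as the arm can. A call with a gripper value outside its range is refused whole. The fingers move at their own pace and stop on an object; FORCE is the grip in N (left out, the last holds). Time passes only in rows, so rows that repeat a pose let the fingers close. It gives the time, the measured TCP pose, the force, the opening and the grip force at its end, in the units of the state.
- ctrl.get_obs(): the state, without advancing time (a new reading comes with each control period).
- optics.snapshot(name): name is "scene" or "top"; returns the picture (400x640x3 uint8, blue, green, red); there is no depth.
- optics.camera_info(name): a dict with "fx", "fy", "cx", "cy" (pixels), "origin" and "attitude" of the camera in the world. Camera axes: x right, y down, z forward; pixel columns grow to the right and rows downward; lengths in m; the calibration is good to about 2 mm. A picture is of the moment at which its call begins. camera_info takes no time and is no camera call.
- ctrl.job_done(): hands the job in; it is judged then, once.
The state is a dict: "time_s": time; "q": joint angles; "qvel": joint speeds; "effort": joint torques, N m; "ee_pos": TCP position; "tcp_rot": TCP orientation; "contact_force": force on the tool from outside, world axes, zero at the start; "ft_torque": the same for the moment, N m; "width": finger opening in m; "grip_force": force on a finger pad.
Only numpy, scipy, OpenCV 4.12 (cv2) and the standard library are available. Lean on these libraries where they do the work, as an engineer would, in place of code of your own. Each camera call takes 0.05 s, during which the arm holds its last target. There are 200 camera calls.

## Working session

There is one attempt and no reset: what is moved stays moved. The work goes in short steps, Python scripts to look and compute and a shell command to move; the robot and the scene stay as the last step left them, time stands still between calls to the robot, and variables do not carry over. Pictures are saved under pics/ and viewed, at most 14 in all, crops included, and the job is handed in when it is done.

```bash
mkdir -p pics; ls
python3 - <<'E'
from bench import ctrl, optics
import cv2
o=ctrl.get_obs(); print({k:o[k] for k in("time_s","ee_pos","tcp_rot","width","contact_force")})
for n in("top","scene"):
    cv2.imwrite(f"pics/{n}0.png",optics.snapshot(n)); print(n,optics.camera_info(n))
E
```

```text
pics
{'time_s': 0.0, 'ee_pos': array([0.23558032, 0.57818773, 0.23045   ]), 'tcp_rot': array([-6.03667544e-01, -3.08280468e+00,  2.93221655e-03]), 'width': 0.08534883313713891, 'contact_force': array([ 0.02845592,  0.33291829, -0.84855602])}
top {'fx': 437.13648920513737, 'fy': 437.13648920513737, 'cx': 318.4142311391188, 'cy': 195.8645361341055, 'origin': array([ 0.33596013, -0.05768672,  1.09763141]), 'attitude': array([-2.10908985,  2.16660216, -0.2249255 ])}
scene {'fx': 507.929470454944, 'fy': 507.929470454944, 'cx': 319.84010432954886, 'cy': 197.32127788916853, 'origin': array([-0.24708238,  0.97417051,  1.02598012]), 'attitude': array([-0.81318045,  2.44505424, -1.23900926])}
```

View pics/top0.png

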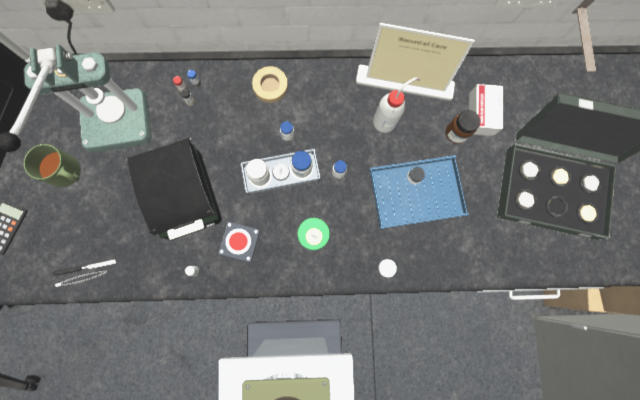

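View pics/scene0.png

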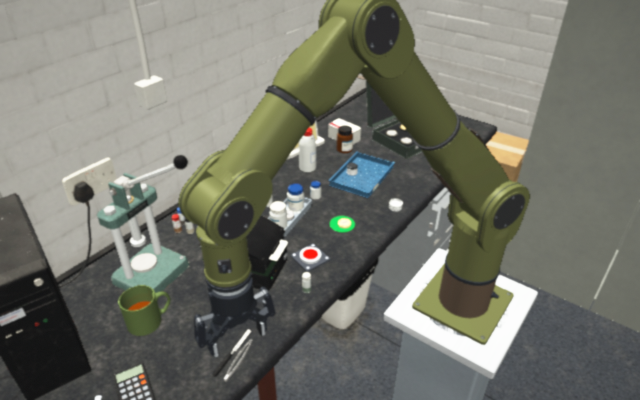

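Top view: the rack is at (281,171), with the white-capped jar at (257,172), the grey disc at (281,171) and the blue-capped jar at (302,163). Other positions are the gold disc on the mat (314,235), stage (239,241), tray (418,192) with cup (416,176), vial (191,271) and rings (388,268). Blue-jar look-alikes are at (340,170), (287,131) and (193,76). The largest is the one in the rack at (302,163), so I choose that and check it in a close crop.

Run:
```python
import cv2
a=cv2.imread("pics/top0.png")
cv2.imwrite("pics/c1.png",cv2.resize(a[125:265,215:355],None,fx=4.2,fy=4.2,interpolation=cv2.INTER_CUBIC))
cv2.imwrite("pics/c2.png",cv2.resize(a[145:285,360:480],None,fx=4,fy=4,interpolation=cv2.INTER_CUBIC))
```

```text
(no output)
```

View pics/c1.png

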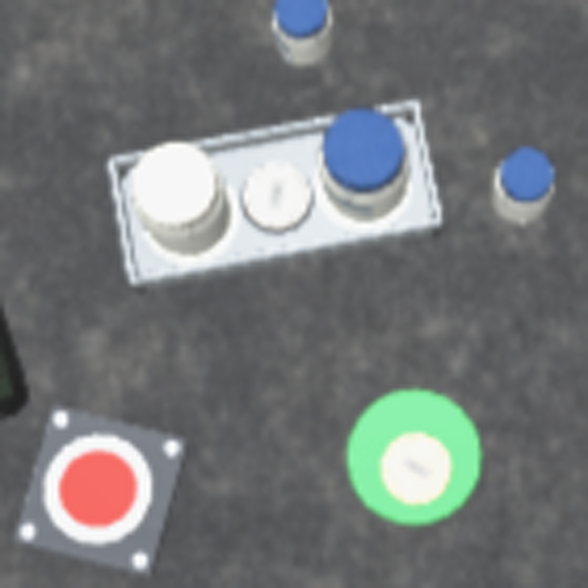

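View pics/c2.png

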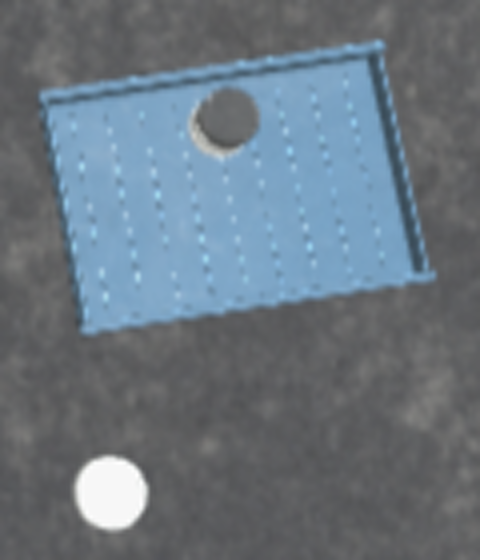

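Crop 1 (4.2x) confirms that the largest blue cap, at (364,149), is in the rack. It also shows the white cap (176,185), grey disc (278,196), gold disc (416,467) and red mark (98,488). Crop 2 (4x) shows the tray corners at (43,95), (380,43), (433,275) and (85,332), the cup (227,118) and the rings (111,493).

```bash
cat > h.py <<'E'
import numpy as np
from scipy.spatial.transform import Rotation as R
from bench import ctrl, optics
def px2w(name,u,v,z):
    c=optics.camera_info(name); d=R.from_rotvec(c["attitude"]).as_matrix()@np.array([(u-c["cx"])/c["fx"],(v-c["cy"])/c["fy"],1])
    o=np.array(c["origin"]); return o+d*(z-o[2])/d[2]
def w2px(name,p):
    c=optics.camera_info(name); q=R.from_rotvec(c["attitude"]).as_matrix().T@(np.array(p)-c["origin"])
    return c["fx"]*q[0]/q[2]+c["cx"],c["fy"]*q[1]/q[2]+c["cy"]
def to(x,y,z,yaw=None):
    """shift in tool axes (mm) from measured pose to world x,y,z; turn so tool y has world angle yaw (mod pi)"""
    o=ctrl.get_obs(); M=R.from_rotvec(o["tcp_rot"]).as_matrix()
    s=M.T@(np.array([x,y,z])-o["ee_pos"])*1000
    r=None
    if yaw is not None:
        cur=np.arctan2(M[1,1],M[0,1]); r=-((yaw-cur+np.pi/2)%np.pi-np.pi/2)
    print("shift",s.round(1),"turn",r,"q7",o["q"][6].round(2))
E
python3 - <<'E'
from h import *
f=lambda u,v,s,ox,oy,z:px2w("top",(u+.5)/s-.5+ox,(v+.5)/s-.5+oy,z)
A=lambda n,u,v,z:print(n,f(u,v,4.2,215,125,z).round(4))
B=lambda n,u,v,z:print(n,f(u,v,4,360,145,z).round(4))
A("blue",364,149,.086);A("white",176,185,.086);A("grey",278,196,.018);A("gold",416,467,.012);A("red",98,488,.018)
A("mat",414,457,.004)
k=[f(*p,4.2,215,125,.026) for p in((112,160),(417,103),(440,223),(135,283))]
print("rack",np.mean(k,0),k[0]-k[1],k[0]-k[3])
k=[f(*p,4,360,145,.024) for p in((43,95),(380,43),(433,275),(85,332))]
print("tray",np.mean(k,0),k[0]-k[1],k[0]-k[3])
B("cup",227,118,.036);B("rings",111,493,.021)
A("small1",526,174,.05);A("small2",302,15,.05)
o=ctrl.get_obs();M=R.from_rotvec(o["tcp_rot"]).as_matrix();print(M.round(3))
E
```

```text
blue [ 0.6101 -0.0498  0.086 ]
white [0.5915 0.0568 0.086 ]
grey [0.6004 0.0032 0.018 ]
gold [ 0.4353 -0.0757  0.012 ]
red [0.4275 0.1105 0.018 ]
mat [ 0.4421 -0.0748  0.004 ]
rack [0.60112557 0.00348689 0.026     ] [-0.03145156  0.1837867   0.        ] [0.07546968 0.01377124 0.        ]
tray [ 0.54047365 -0.34271583  0.024     ] [-0.02926922  0.21829766  0.        ] [0.15129012 0.01838949 0.        ]
cup [ 0.5809 -0.337   0.036 ]
rings [ 0.3514 -0.2532  0.021 ]
small1 [ 0.6025 -0.1445  0.05  ]
small2 [ 0.7032 -0.0144  0.05  ]
[[-0.926  0.377 -0.001]
 [ 0.377  0.926 -0.002]
 [-0.    -0.002 -1.   ]]
```

```bash
python3 -c "
from h import *
to(.610,-.050,.22,np.deg2rad(9.7))"
```

```text
shift [-583.7 -440.7   11.3] turn 1.0148258824481027 q7 -0.22
```

```bash
python3 -m crank '[[[-583,-440,10,1.015,-1],[-583,-440,10,1.015,-1],[-583,-440,10,1.015,-1],[-583,-440,10,1.015,-1],[-583,-440,10,1.015,-1],[-583,-440,10,1.015,-1],[-583,-440,10,1.015,-1],[-583,-440,10,1.015,-1],[-583,-440,10,1.015,-1],[-583,-440,10,1.015,-1],[-583,-440,10,1.015,-1],[-583,-440,10,1.015,-1],[-583,-440,10,1.015,-1],[-583,-440,10,1.015,-1],[-583,-440,10,1.015,-1],[-583,-440,10,1.015,-1],[-583,-440,10,1.015,-1],[-583,-440,10,1.015,-1],[-583,-440,10,1.015,-1],[-583,-440,10,1.015,-1]]]' 40; python3 -c "
from h import *
to(.610,-.050,.042,np.deg2rad(9.7))"
```

```text
time_s: 1.77
ee_pos: [0.6095, -0.0502, 0.2206]
tcp_rot: [-2.029, -2.397, 0.001]
contact_force: [0.2, 0.7, -0.0]
width: 0.0853
grip_force: 0.0
shift [1.000e-01 7.000e-01 1.786e+02] turn -0.003495221514381086 q7 0.18
```

```bash
python3 -m crank '[[[0,0,30,0,-1],[0,0,60,0,-1],[0,0,90,0,-1],[0,0,120,0,-1],[0,0,150,0,-1],[0,0,170,0,-1],[0,0,184,0,-1],[0,0,184,0,-1],[0,0,184,0,-1]]]'
python3 - <<'E'
from h import *
import cv2
s=optics.snapshot("scene");t=optics.snapshot("top")
cv2.imwrite("pics/d1.png",np.hstack([cv2.resize(s[150:270,220:370],(600,480)),cv2.resize(t[130:220,240:290],(200,480))]))
E
```

```text
time_s: 2.52
ee_pos: [0.6094, -0.0472, 0.0373]
tcp_rot: [-2.023, -2.402, -0.0]
contact_force: [0.3, -0.2, 0.8]
width: 0.085
grip_force: 0.0
```

View pics/d1.png

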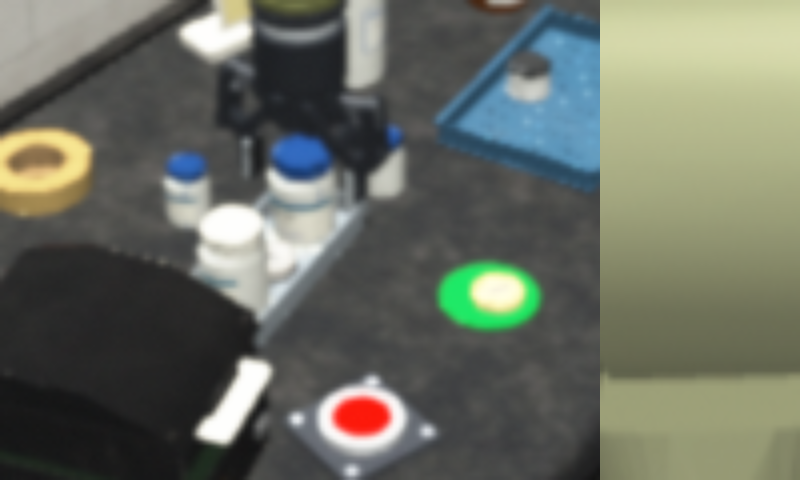

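The scene crop shows the open fingers straddling the blue cap at (300,155), clear of the rack walls and the small jars. Before closing I'll read the TCP offset again.

```bash
python3 -c "
from h import *
print(ctrl.get_obs()['qvel'].round(3),ctrl.get_obs()['ee_pos'])
to(.610,-.0498,.037,np.deg2rad(9.7))"
```

```text
[ 0.006 -0.011  0.002 -0.004 -0.001 -0.003  0.001] [ 0.61080485 -0.048016    0.03878368]
shift [-1.6 -1.1  1.8] turn 0.0003079175812858992 q7 0.17
```

```bash
python3 -m crank '[[[-1.5,0,0,0,0],[-1.5,0,0,0,1],[-1.5,0,0,0,1],[-1.5,0,0,0,1],[-1.5,0,0,0,1],[-1.5,0,0,0,1],[-1.5,0,0,0,1],[-1.5,0,0,0,1],[-1.5,0,0,0,1],[-1.5,0,0,0,1],[-1.5,0,0,0,1],[-1.5,0,0,0,1]]]' 45
python3 -m crank '[[[0,0,-10,0,1],[0,0,-30,0,1],[0,0,-50,0,1],[0,0,-80,0,1],[0,0,-110,0,1],[0,0,-140,0,1],[0,0,-150,0,1],[0,0,-150,0,1]]]';  python3 -c "
from h import *
to(.549,-.407,.187,np.deg2rad(7.6))"
```

```text
time_s: 3.62
ee_pos: [0.611, -0.0503, 0.0387]
tcp_rot: [2.025, 2.399, 0.002]
contact_force: [-0.2, 1.1, 4.6]
width: 0.0533
grip_force: 46.5
time_s: 4.28
ee_pos: [0.6119, -0.0503, 0.1909]
tcp_rot: [2.023, 2.397, 0.007]
contact_force: [1.6, -0.5, -0.8]
width: 0.0533
grip_force: 47.5
shift [-341.1 -122.     3.5] turn 0.036060288032311316 q7 0.18
```

```bash
python3 -m crank '[[[-30,-11,0,0.036,1],[-65,-23,0,0.036,1],[-100,-36,0,0.036,1],[-135,-48,0,0.036,1],[-170,-61,0,0.036,1],[-205,-74,0,0.036,1],[-240,-86,0,0.036,1],[-275,-99,0,0.036,1],[-310,-111,0,0.036,1],[-332,-119,0,0.036,1],[-341,-122,0,0.036,1],[-341,-122,0,0.036,1],[-341,-122,0,0.036,1]]]';  python3 -c "
from h import *
to(.549,-.407,.036,np.deg2rad(7.6));o=ctrl.get_obs();print(o['ee_pos'],o['contact_force'],o['width'])"
```

```text
time_s: 5.37
ee_pos: [0.5468, -0.4049, 0.1857]
tcp_rot: [-2.066, -2.362, -0.002]
contact_force: [0.0, 0.6, -0.7]
width: 0.0531
grip_force: 47.5
shift [ -2.9   2.1 149.7] turn 0.0006959180708341339 q7 0.67
[ 0.54680476 -0.40491397  0.18571719] [ 0.02568801  0.63466377 -0.74687999] 0.053059110418109415
```

```bash
python3 -m crank '[[[-1,1,30,0,1],[-1,1,65,0,1],[-1,1,95,0,1],[-1,1,120,0,1],[-1,1,136,0,1],[-1,1,144,0,1],[-1,1,148,0,1],[-1,1,150,0,1],[-1,1,151.5,0,1],[-1,1,153,0,1],[-1,1,153,0,1],[-1,1,153,0,1]]]';  python3 -m crank '[[[0,0,0,0,0.1],[0,0,0,0,-0.3],[0,0,0,0,-0.6],[0,0,0,0,-1],[0,0,0,0,-1],[0,0,0,0,-1],[0,0,-20,0,-1],[0,0,-50,0,-1],[0,0,-90,0,-1],[0,0,-130,0,-1],[0,0,-160,0,-1],[0,0,-180,0,-1],[0,0,-180,0,-1]]]'
python3 - <<'E'
from h import *
import cv2
to(.5915,.0568,.217,np.deg2rad(9.7))
s=optics.snapshot("scene")
cv2.imwrite("pics/d2.png",cv2.resize(s[110:270,240:440],(800,640))[:600])
E
```

```text
time_s: 6.37
ee_pos: [0.5492, -0.4078, 0.0355]
tcp_rot: [2.067, 2.362, 0.001]
contact_force: [0.8, 1.0, 2.4]
width: 0.0529
grip_force: 47.5
time_s: 7.45
ee_pos: [0.5508, -0.4096, 0.2201]
tcp_rot: [2.063, 2.356, 0.002]
contact_force: [1.0, 0.2, 0.6]
width: 0.0854
grip_force: 0.0
shift [456.9 102.    0.7] turn -0.03675165109204337 q7 0.68
```

View pics/d2.png

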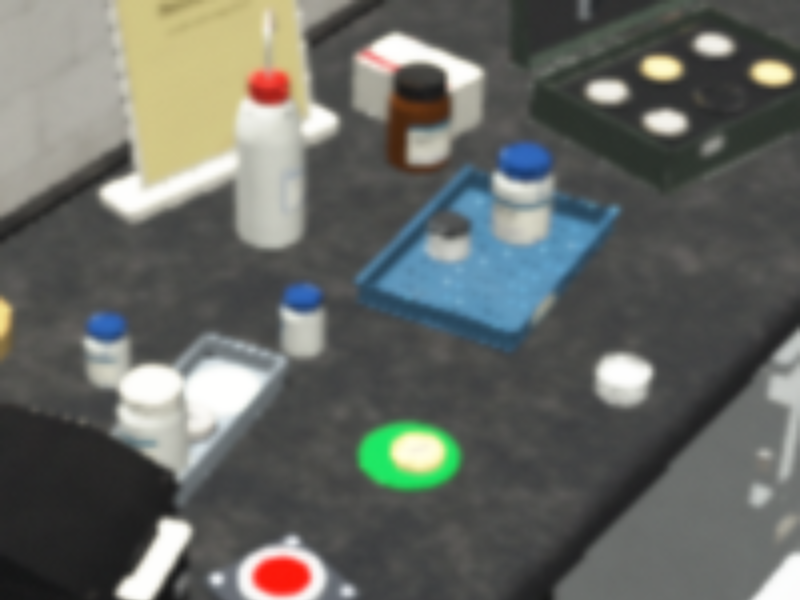

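The scene crop shows the blue jar upright in the tray at (523,195), with the cup at (448,238) undisturbed. The white jar is next.

```bash
python3 -m crank '[[[40,9,0,-0.037,-1],[80,18,0,-0.037,-1],[120,27,0,-0.037,-1],[160,36,0,-0.037,-1],[200,45,0,-0.037,-1],[240,54,0,-0.037,-1],[280,62,0,-0.037,-1],[320,71,0,-0.037,-1],[360,80,0,-0.037,-1],[395,88,0,-0.037,-1],[425,95,0,-0.037,-1],[445,99,0,-0.037,-1],[456,102,0,-0.037,-1],[456,102,0,-0.037,-1],[456,102,0,-0.037,-1],[456,102,0,-0.037,-1]]]';  python3 -c "
from h import *
to(.5915,.0568,.037,np.deg2rad(9.7))"
```

```text
time_s: 8.83
ee_pos: [0.5885, 0.055, 0.2138]
tcp_rot: [2.028, 2.398, -0.004]
contact_force: [0.0, -0.3, 0.1]
width: 0.0853
grip_force: 0.0
shift [  1.6   3.5 176.8] turn -0.002491540905052325 q7 -0.0
```

```bash
python3 -m crank '[[[1,2,30,0,-1],[1,2,65,0,-1],[1,2,100,0,-1],[1,2,135,0,-1],[1,2,160,0,-1],[1,2,172,0,-1],[1,2,177,0,-1],[1,2,177,0,-1],[1,2,177,0,-1]]]'; python3 -c "
from h import *
to(.5915,.0568,.037,np.deg2rad(9.7))"
python3 -m crank '[[[0,0,0,0,0],[0,0,0,0,1],[0,0,0,0,1],[0,0,0,0,1],[0,0,0,0,1],[0,0,0,0,1],[0,0,0,0,1],[0,0,0,0,1],[0,0,0,0,1],[0,0,0,0,1],[0,0,0,0,1]]]' 45
python3 -m crank '[[[0,0,-10,0,1],[0,0,-30,0,1],[0,0,-50,0,1],[0,0,-80,0,1],[0,0,-110,0,1],[0,0,-140,0,1],[0,0,-150,0,1],[0,0,-150,0,1]]]';  python3 -c "
from h import *
to(.532,-.278,.187,np.deg2rad(7.6))"
```

```text
time_s: 9.58
ee_pos: [0.5918, 0.0585, 0.0385]
tcp_rot: [2.025, 2.399, 0.002]
contact_force: [-0.3, 0.1, 0.5]
width: 0.0854
grip_force: 0.0
shift [-1.6 -0.5  1.5] turn -0.0004490453711469833 q7 -0.01
time_s: 10.5
ee_pos: [0.5919, 0.0594, 0.0389]
tcp_rot: [2.023, 2.401, 0.003]
contact_force: [0.4, -0.3, 5.3]
width: 0.0534
grip_force: 46.3
time_s: 11.17
ee_pos: [0.5926, 0.0595, 0.1908]
tcp_rot: [2.022, 2.399, 0.008]
contact_force: [-0.4, -0.1, -2.3]
width: 0.0528
grip_force: 47.6
shift [-322.4 -116.8    3.1] turn 0.03724976147387937 q7 -0.0
```

```bash
python3 -m crank '[[[-30,-11,0,0.036,1],[-65,-23,0,0.036,1],[-100,-36,0,0.036,1],[-135,-48,0,0.036,1],[-170,-61,0,0.036,1],[-205,-74,0,0.036,1],[-240,-86,0,0.036,1],[-275,-99,0,0.036,1],[-300,-108,0,0.036,1],[-315,-114,0,0.036,1],[-321,-116,0,0.036,1],[-321,-116,0,0.036,1],[-321,-116,0,0.036,1]]]'
python3 -m crank '[[[0,0,30,0,1],[0,0,65,0,1],[0,0,95,0,1],[0,0,120,0,1],[0,0,136,0,1],[0,0,144,0,1],[0,0,148,0,1],[0,0,150,0,1],[0,0,151.5,0,1],[0,0,153,0,1],[0,0,153,0,1],[0,0,153,0,1]]]';  python3 -m crank '[[[0,0,0,0,0.1],[0,0,0,0,-0.3],[0,0,0,0,-0.6],[0,0,0,0,-1],[0,0,0,0,-1],[0,0,0,0,-1],[0,0,-20,0,-1],[0,0,-50,0,-1],[0,0,-90,0,-1],[0,0,-130,0,-1],[0,0,-160,0,-1],[0,0,-180,0,-1],[0,0,-180,0,-1]]]'
python3 - <<'E'
from h import *
import cv2
to(.6004,.0032,.12,np.deg2rad(99.7))
s=optics.snapshot("scene");t=optics.snapshot("top")
cv2.imwrite("pics/d3.png",np.hstack([cv2.resize(s[130:250,270:410],(420,360)),cv2.resize(t[140:220,230:310],(360,360),interpolation=2)]))
E
```

```text
time_s: 12.25
ee_pos: [0.5305, -0.2749, 0.1863]
tcp_rot: [-2.065, -2.365, -0.001]
contact_force: [-0.4, 0.9, -1.4]
width: 0.0531
grip_force: 47.6
time_s: 13.25
ee_pos: [0.5317, -0.2767, 0.0357]
tcp_rot: [2.066, 2.364, 0.002]
contact_force: [0.2, 2.0, 5.5]
width: 0.0529
grip_force: 47.7
time_s: 14.33
ee_pos: [0.5333, -0.2781, 0.2192]
tcp_rot: [2.062, 2.358, 0.004]
contact_force: [0.1, -1.0, -0.3]
width: 0.0857
grip_force: 0.0
shift [270.4 103.2  98.7] turn 1.5351358425319157 q7 0.5
```

View pics/d3.png

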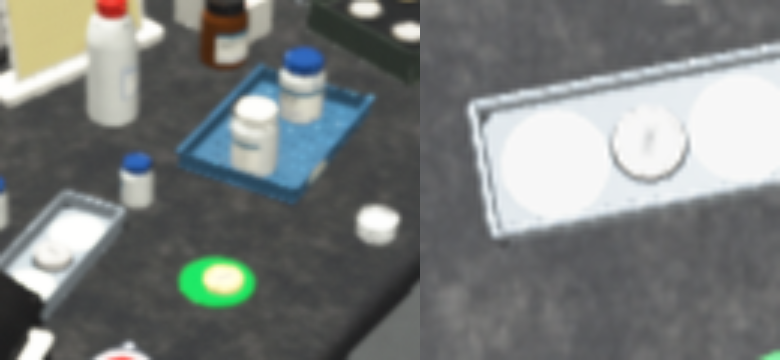

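Both jars stand upright in the tray, and the rack now holds only the grey disc, at (649,143) in the right crop. The left mark is centred near (554,165). I'll refine these values.

```bash
python3 - <<'E'
from h import *
f=lambda u,v,z:print(px2w("top",(u+.5)/4.5-.5+230,(v+.5)/4.5-.5+140,z).round(4))
f(229,143,.018);f(134,165,.006);f(320,130,.006)
E
python3 -m crank '[[[30,11,0,0.12,-1],[65,25,0,0.24,-1],[100,38,0,0.36,-1],[135,51,0,0.48,-1],[170,65,0,0.6,-1],[200,76,0,0.72,-1],[230,88,20,0.84,-1],[250,96,40,0.96,-1],[265,101,60,1.08,-1],[270,103,80,1.2,-1],[270,103,95,1.32,-1],[270,103,95,1.44,-1],[270,103,95,1.535,-1],[270,103,95,1.535,-1],[270,103,95,1.535,-1],[270,103,95,1.535,-1]]]'
python3 -c "
from h import *
to(.6004,.0032,.006,np.deg2rad(99.7))"
```

```text
[0.6002 0.004  0.018 ]
[0.5916 0.0586 0.006 ]
[ 0.6096 -0.0472  0.006 ]
time_s: 15.77
ee_pos: [0.596, 0.0045, 0.1186]
tcp_rot: [3.13, 0.27, -0.002]
contact_force: [-0.6, -0.3, 0.2]
width: 0.0855
grip_force: 0.0
shift [  4.2   2.  112.6] turn 0.0028221406757262812 q7 -1.03
```

```bash
python3 -m crank '[[[3,-1,0,0,-0.4],[3,-1,30,0,-0.4],[3,-1,60,0,-0.4],[3,-1,85,0,-0.4],[3,-1,100,0,-0.4],[3,-1,107,0,-0.4],[3,-1,110,0,-0.4],[3,-1,112,0,-0.4],[3,-1,113,0,-0.4],[3,-1,113,0,-0.4],[3,-1,113,0,-0.4],[3,-1,113,0,-0.4]]]'
python3 - <<'E'
from h import *
import cv2
to(.6004,.0035,.006,np.deg2rad(99.7))
s=optics.snapshot("scene")
cv2.imwrite("pics/d4.png",cv2.resize(s[170:250,240:340],(600,480),interpolation=2))
E
```

```text
time_s: 16.77
ee_pos: [0.5999, 0.0062, 0.0071]
tcp_rot: [3.13, 0.267, 0.002]
contact_force: [0.3, 0.1, 0.3]
width: 0.0595
grip_force: 0.0
shift [0.  2.7 1.1] turn 0.0006856719534678035 q7 -0.97
```

View pics/d4.png

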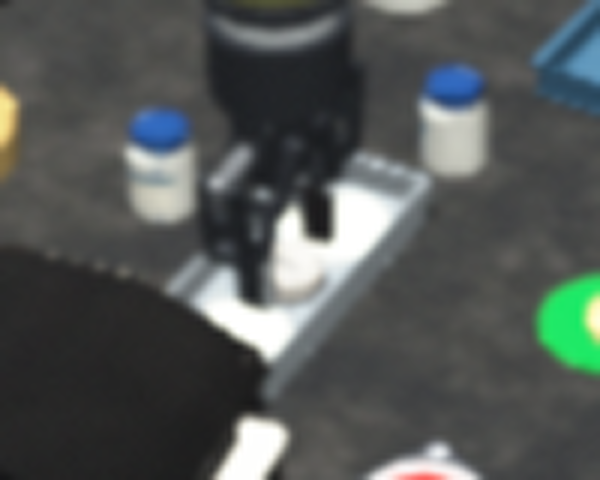

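The fingers straddle the disc, which is at (298,270). Closing now, then lifting.

```bash
python3 -m crank '[[[0,1.5,0,0,0],[0,1.5,0,0,0.3],[0,1.5,0,0,1],[0,1.5,0,0,1],[0,1.5,0,0,1],[0,1.5,0,0,1],[0,1.5,0,0,1],[0,1.5,0,0,1],[0,1.5,0,0,1],[0,1.5,0,0,1]]]' 50
python3 -m crank '[[[0,0,-5,0,1],[0,0,-20,0,1],[0,0,-40,0,1],[0,0,-70,0,1],[0,0,-95,0,1],[0,0,-110,0,1],[0,0,-110,0,1],[0,0,-110,0,1]]]'
python3 -c "
from h import *
to(.4275,.1105,.116,np.deg2rad(99.7))"
```

```text
time_s: 17.65
ee_pos: [0.5999, 0.0042, 0.007]
tcp_rot: [3.13, 0.266, 0.001]
contact_force: [-1.1, -0.3, 5.9]
width: 0.0377
grip_force: 49.5
time_s: 18.32
ee_pos: [0.5999, 0.0048, 0.1167]
tcp_rot: [-3.13, -0.267, -0.002]
contact_force: [-0.6, -0.3, -1.7]
width: 0.0378
grip_force: 50.3
shift [-152.  -133.3    0.6] turn 0.0006877648654004531 q7 -1.03
```

Run:
```python
from h import *
for u,v in((218,215),(211,237),(170,238),(200,143)):
    print([px2w("top",u,v,z)[:2].round(3) for z in(.05,.10,.15)])
print(px2w("top",191,271,.059))
```

```text
[array([0.488, 0.154]), array([0.481, 0.143]), array([0.474, 0.133])]
[array([0.436, 0.169]), array([0.431, 0.159]), array([0.426, 0.148])]
[array([0.436, 0.266]), array([0.431, 0.251]), array([0.426, 0.235])]
[array([0.669, 0.2  ]), array([0.653, 0.188]), array([0.637, 0.176])]
[0.35689124 0.21257292 0.059     ]
```

```bash
python3 -m crank '[[[-20,-17,0,0,1],[-45,-39,0,0,1],[-72,-63,0,0,1],[-100,-87,0,0,1],[-125,-109,0,0,1],[-142,-124,0,0,1],[-150,-132,0,0,1],[-152,-133,0,0,1],[-152,-133,0,0,1],[-152,-133,0,0,1],[-152,-133,0,0,1]]]'
python3 -c "
from h import *
to(.4275,.1105,.018,np.deg2rad(99.7))"
```

```text
time_s: 19.23
ee_pos: [0.4292, 0.109, 0.1161]
tcp_rot: [3.13, 0.263, 0.003]
contact_force: [-1.1, -0.0, 0.1]
width: 0.0376
grip_force: 50.4
shift [-1.6 -1.8 98.1] turn -0.0014278471201176757 q7 -1.1
```

```bash
python3 -m crank '[[[-1,-1,20,0,1],[-1,-1,45,0,1],[-1,-1,68,0,1],[-1,-1,82,0,1],[-1,-1,90,0,1],[-1,-1,93,0,1],[-1,-1,95,0,1],[-1,-1,96.5,0,1],[-1,-1,97.5,0,1],[-1,-1,97.5,0,1],[-1,-1,97.5,0,1]]]'
python3 -c "
from h import *
to(.4275,.1105,.018,np.deg2rad(99.7))"
```

```text
time_s: 20.15
ee_pos: [0.4306, 0.112, 0.0227]
tcp_rot: [3.129, 0.265, -0.011]
contact_force: [-0.4, 0.8, -1.2]
width: 0.0375
grip_force: 50.5
shift [-3.2  1.   4.7] turn -0.00019641627242705795 q7 -0.76
```

```bash
python3 -m crank '[[[0,0,0,0,1],[0,0,0,0,1],[0,0,0,0,1]]]'; python3 -c "
from h import *
to(.4275,.1105,.018,np.deg2rad(99.7));print(ctrl.get_obs()['q'].round(3),ctrl.get_obs()['qvel'].round(3))"
```

```text
time_s: 20.4
ee_pos: [0.4303, 0.112, 0.0225]
tcp_rot: [3.129, 0.266, -0.012]
contact_force: [0.3, 0.4, -1.6]
width: 0.038
grip_force: 50.5
shift [-3.   1.   4.5] turn 0.00038832843188085775 q7 -0.76
[-0.385  0.895  0.046  2.232 -1.     0.043 -0.758] [ 0.     0.003 -0.001 -0.001 -0.     0.001  0.001]
```

The arm stopped at its q5 and q6 limits (wrist near singular). I'll raise it, then turn the tool so that q5 moves away from its limit.

```bash
Q="from h import *
o=ctrl.get_obs();print('q',o['q'].round(3));to(.4275,.1105,.018,np.deg2rad(99.7))"
python3 -m crank '[[[0,0,-10,0,1],[0,0,-20,0,1],[0,0,-30,0,1],[0,0,-30,0,1],[0,0,-30,0,1]]]'; python3 -c "$Q"
python3 -m crank '[[[0,0,0,-0.12,1],[0,0,0,-0.24,1],[0,0,0,-0.36,1],[0,0,0,-0.48,1],[0,0,0,-0.6,1],[0,0,0,-0.72,1],[0,0,0,-0.84,1],[0,0,0,-0.96,1],[0,0,0,-1.08,1],[0,0,0,-1.2,1],[0,0,0,-1.32,1],[0,0,0,-1.44,1],[0,0,0,-1.56,1],[0,0,0,-1.56,1],[0,0,0,-1.56,1]]]'; python3 -c "$Q"
```

```text
time_s: 20.82
ee_pos: [0.4308, 0.1121, 0.0525]
tcp_rot: [3.129, 0.267, -0.011]
contact_force: [-0.4, -0.6, -1.1]
width: 0.0377
grip_force: 50.6
q [-0.462  0.839  0.172  2.231 -0.977  0.154 -0.775]
shift [-3.3  1.  34.5] turn 0.0008872720056007921 q7 -0.77
time_s: 22.07
ee_pos: [0.4303, 0.112, 0.0518]
tcp_rot: [-2.039, -2.383, 0.01]
contact_force: [-0.5, 0.4, -0.6]
width: 0.0376
grip_force: 50.5
q [-0.374  0.828  0.028  2.227 -0.228  0.099  0.027]
shift [-1.1 -2.8 33.9] turn 1.5570737436175297 q7 0.03
```

```bash
Q="from h import *
o=ctrl.get_obs();print('q',o['q'].round(3));to(.4275,.1105,.018,np.deg2rad(99.7));print(R.from_rotvec(o['tcp_rot']).as_matrix()[:,2].round(4))"
python3 -m crank '[[[0,0,5,-0.12,1],[0,0,10,-0.24,1],[0,0,15,-0.36,1],[0,0,15,-0.48,1],[0,0,15,-0.6,1],[0,0,15,-0.72,1],[0,0,15,-0.84,1],[0,0,15,-0.96,1],[0,0,15,-1.08,1],[0,0,15,-1.2,1],[0,0,15,-1.2,1],[0,0,15,-1.2,1]]]'; python3 -c "$Q"
```

```text
time_s: 23.07
ee_pos: [0.4303, 0.112, 0.0371]
tcp_rot: [-0.34, -3.115, 0.004]
contact_force: [-0.5, -0.5, -0.9]
width: 0.038
grip_force: 50.5
q [-0.336  0.858 -0.034  2.228  0.365  0.068  0.63 ]
shift [ 2.3 -2.  19.1] turn -0.38638728490957286 q7 0.63
[-0.0081 -0.0016 -1.    ]
```

```bash
Q="from h import *
o=ctrl.get_obs();print('q',o['q'].round(3));to(.4275,.1105,.0185,np.deg2rad(99.7));print(R.from_rotvec(o['tcp_rot']).as_matrix()[:,2].round(4))"
python3 -m crank '[[[1,-1,2,-0.12,1],[2,-1.5,4,-0.24,1],[2,-1.5,7,-0.36,1],[2,-1.5,9,-0.48,1],[2,-1.5,11,-0.6,1],[2,-1.5,12,-0.72,1],[2,-1.5,12,-0.84,1],[2,-1.5,12,-0.84,1],[2,-1.5,12,-0.84,1]]]'; python3 -c "$Q"
```

```text
time_s: 23.82
ee_pos: [0.428, 0.1109, 0.0252]
tcp_rot: [0.959, -2.983, -0.001]
contact_force: [-0.0, 0.4, -1.4]
width: 0.0376
grip_force: 50.5
q [-0.325  0.884 -0.052  2.237  0.921  0.049  0.914]
shift [ 0.6 -0.   6.7] turn 0.4526983515311258 q7 0.91
[-0.008  -0.0019 -1.    ]
```

```bash
Q="from h import *
o=ctrl.get_obs();print('q',o['q'].round(3));to(.4275,.1105,.0185,np.deg2rad(99.7));print(R.from_rotvec(o['tcp_rot']).as_matrix()[:,2].round(4))"
python3 -m crank '[[[0,0,0,-0.12,1],[0,0,1,-0.24,1],[0,0,2,-0.36,1],[0,0,3,-0.48,1],[0,0,4,-0.6,1],[0,0,5,-0.6,1],[0,0,6,-0.6,1],[0,0,6,-0.6,1]]]'; python3 -c "$Q"
```

```text
time_s: 24.48
ee_pos: [0.4279, 0.1109, 0.0192]
tcp_rot: [1.798, -2.567, -0.005]
contact_force: [-0.3, 0.3, -1.6]
width: 0.0377
grip_force: 50.5
q [-0.313  0.897 -0.071  2.237  1.27   0.057  1.165]
shift [0.5 0.3 0.7] turn 1.05250718443865 q7 1.17
[-0.008 -0.002 -1.   ]
```

```bash
python3 -m crank '[[[0,0,0.7,0,1],[0,0,1.4,0,1],[0,0,1.4,0,1],[0,0,1.4,0,1]]]'; python3 -m crank '[[[0,0,0,0,0.1],[0,0,0,0,0],[0,0,0,0,-0.2],[0,0,0,0,-0.4],[0,0,0,0,-0.4],[0,0,0,0,-0.4],[0,0,0,0,-0.4]]]';python3 -m crank '[[[0,0,-10,0,-0.4],[0,0,-30,0,-0.4],[0,0,-60,0,-0.4],[0,0,-90,0,-0.4],[0,0,-110,0,-0.4],[0,0,-120,0,-0.4],[0,0,-120,0,-0.4]]]'
python3 - <<'E'
from h import *
import cv2
o=ctrl.get_obs();print('q',o['q'].round(3),R.from_rotvec(o['tcp_rot']).as_matrix().round(4))
to(.4353,-.0757,.08,np.deg2rad(99.7))
s=optics.snapshot("scene");t=optics.snapshot("top")
cv2.imwrite("pics/d5.png",np.hstack([cv2.resize(s[210:290,260:340],(400,400),interpolation=2),cv2.resize(t[200:280,200:280],(400,400),interpolation=2)]))
E
```

```text
time_s: 24.82
ee_pos: [0.428, 0.1108, 0.0189]
tcp_rot: [1.801, -2.566, -0.004]
contact_force: [-0.4, 0.6, 11.0]
width: 0.0373
grip_force: 51.9
time_s: 25.4
ee_pos: [0.428, 0.1109, 0.0178]
tcp_rot: [1.805, -2.562, -0.005]
contact_force: [-0.7, 1.4, -0.1]
width: 0.0598
grip_force: 0.0
time_s: 25.98
ee_pos: [0.43, 0.1113, 0.1397]
tcp_rot: [1.806, -2.566, -0.003]
contact_force: [0.5, -0.3, 0.2]
width: 0.0599
grip_force: 0.0
q [ 0.03   0.692 -0.617  2.166  0.811  0.532  1.59 ] [[-3.372e-01 -9.414e-01 -4.200e-03]
 [-9.414e-01  3.372e-01 -4.000e-04]
 [ 1.800e-03  3.800e-03 -1.000e+00]]
shift [174.1 -68.2  59.8] turn 1.05755358750951 q7 1.59
```

View pics/d5.png

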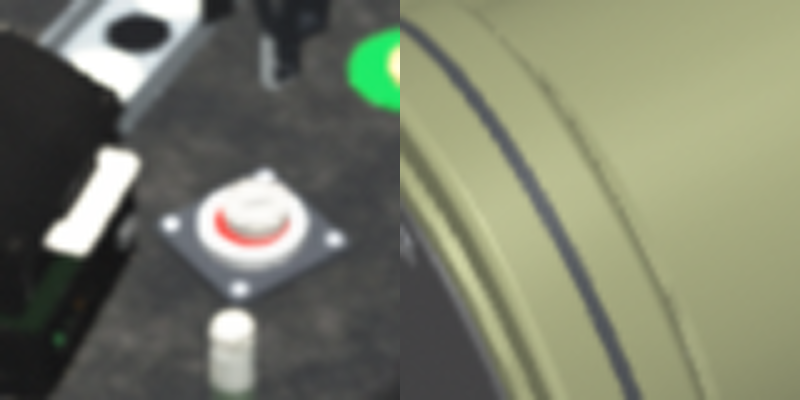

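The grey disc lies flat on the red mark at about (252,215), and the vial is undisturbed. Next is the gold disc.

```bash
Q="from h import *
o=ctrl.get_obs();print('q',o['q'].round(3));to(.4353,-.0757,.004);print(R.from_rotvec(o['tcp_rot']).as_matrix()[:,2].round(4))"
python3 -m crank '[[[25,-10,0,0,-0.4],[60,-23,0,0,-0.4],[95,-37,0,0,-0.4],[130,-51,0,0,-0.4],[155,-61,10,0,-0.4],[170,-67,30,0,-0.4],[174,-68,55,0,-0.4],[174,-68,60,0,-0.4],[174,-68,60,0,-0.4],[174,-68,60,0,-0.4]]]'; python3 -c "$Q"
python3 - <<'E'
from h import *
import cv2
t=optics.snapshot("top");cv2.imwrite("pics/d6.png",cv2.resize(t[205:285,200:280],(560,560),interpolation=2))
E
```

```text
time_s: 26.92
ee_pos: [0.4338, -0.0744, 0.078]
tcp_rot: [1.809, -2.559, -0.007]
contact_force: [0.2, 0.0, -0.3]
width: 0.0597
grip_force: 0.0
q [ 0.355  0.797 -0.472  2.215  1.056  0.385  1.788]
shift [ 0.4 -2.4 74. ] turn None q7 1.79
[-0.009  -0.0013 -1.    ]
```

View pics/d6.png

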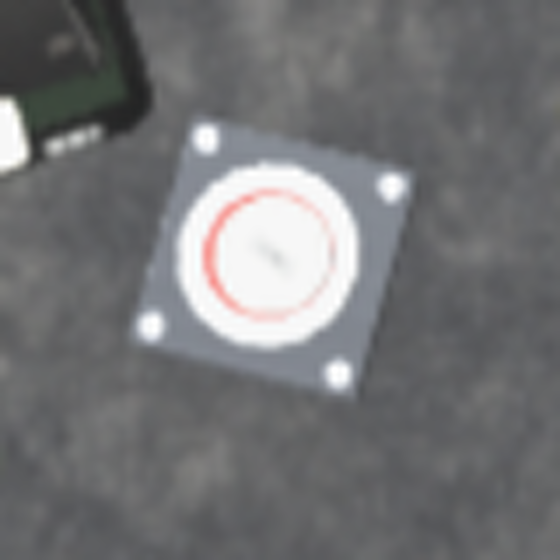

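The disc appears about 1 px right of the mark's centre, so I'll measure that with the calibration.

Run:
```python
from h import *
import cv2
a=cv2.imread("pics/top0.png").astype(int); 
def fit(m,n):
    c=max(cv2.findContours(m.astype(np.uint8),0,1)[0],key=cv2.contourArea);(x,y),_,_=cv2.fitEllipse(cv2.convexHull(c)); return x/8-7/16,y/8-7/16
# red mark at start, and new red ring / disc
for nm,img,ox,oy,sc in(("start",a,200,205,1),):
    t=cv2.resize(img[205:285,200:280].astype(np.uint8),(640,640),interpolation=2).astype(int)
    m=(t[...,2]-t[...,1]>70); u,v=fit(m,nm);print("red0",u+200,v+205,px2w("top",u+200,v+205,.018))
t=cv2.imread("pics/d6.png"); t=cv2.resize(t,(640,640)).astype(int)
g=t[...,2]-t[...,1]
m=g>35; u,v=fit(m,0);print("ring",u+200,v+205,px2w("top",u+200,v+205,.018))
mm=np.zeros(m.shape,np.uint8); cv2.drawContours(mm,[max(cv2.findContours(m.astype(np.uint8),0,1)[0],key=cv2.contourArea)],-1,1,-1)
# disc: non-red inside of ring, at half threshold
for th in(15,25,35):
    n=(cv2.erode(mm,np.ones((5,5)))>0)&(g<th); u,v=fit(n,0);print("disc",th,u+200,v+205,px2w("top",u+200,v+205,.030))
```

```text
red0 237.83013534545898 240.92777633666992 [0.42724736 0.11083877 0.018     ]
ring 236.85154342651367 240.56962966918945 [0.42819003 0.11323336 0.018     ]Traceback (most recent call last):
  File "<stdin>", line 16, in <module>
  File "<stdin>", line 5, in fit
ValueError: max() iterable argument is empty
```

```bash
python3 -c "
from h import *
print(px2w('top',238.86,241.0,.030)); to(.428,.1108,.100,np.deg2rad(95))"
```

```text
[0.42599005 0.10647685 0.03      ]
shift [-172.4   67.9  -21.6] turn 1.1432756336268304 q7 1.79
```

```bash
python3 -m crank '[[[0,0,-22,0.12,-0.4],[-20,8,-22,0.24,-0.4],[-45,18,-22,0.36,-0.4],[-72,28,-22,0.48,-0.4],[-100,39,-22,0.6,-0.4],[-125,49,-22,0.72,-0.4],[-145,57,-22,0.84,-0.4],[-160,63,-22,0.96,-0.4],[-170,67,-22,1.08,-0.4],[-172,68,-22,1.143,-0.4],[-172,68,-22,1.143,-0.4],[-172,68,-22,1.143,-0.4]]]'; python3 -c "
from h import *
o=ctrl.get_obs();print('q',o['q'].round(3));print(R.from_rotvec(o['tcp_rot']).as_matrix()[:,2].round(4)); to(.428,.1108,.020,np.deg2rad(95))"
```

```text
time_s: 27.97
ee_pos: [0.4279, 0.1101, 0.1007]
tcp_rot: [0.139, -3.132, 0.001]
contact_force: [0.2, -1.0, -0.0]
width: 0.0596
grip_force: 0.0
q [-0.222  0.719 -0.213  2.209  0.545  0.269  0.747]
[-0.0069 -0.0012 -1.    ]
shift [-0.7  0.8 80.7] turn 0.0016988456777227157 q7 0.75
```

```bash
python3 -m crank '[[[0,0,15,0,-0.4],[0,0,30,0,-0.4],[0,0,45,0,-0.4],[0,0,55,0,-0.4],[0,0,65,0,-0.4],[0,0,72,0,-0.4],[0,0,76,0,-0.4],[0,0,80,0,-0.4],[0,0,80,0,-0.4],[0,0,80,0,-0.4]]]'; python3 -c "
from h import *
o=ctrl.get_obs();print('q',o['q'].round(3));print(R.from_rotvec(o['tcp_rot']).as_matrix()[:,2].round(4)); to(.4275,.1108,.020,np.deg2rad(95))"
```

```text
time_s: 28.8
ee_pos: [0.4274, 0.1086, 0.0199]
tcp_rot: [0.136, -3.131, 0.002]
contact_force: [-0.6, -0.2, 1.1]
width: 0.0597
grip_force: 0.0
q [-0.317  0.896 -0.057  2.241  1.262  0.045  0.043]
[-0.0078 -0.0015 -1.    ]
shift [-0.3  2.2 -0.1] turn -0.00017071632795451208 q7 0.04
```

```bash
python3 -m crank '[[[0,2,0,0,-0.4],[0,2,0,0,-0.4],[0,2,0,0,-0.2],[0,2,0,0,0],[0,2,0,0,0.06],[0,2,0,0,0.09],[0,2,0,0,0.12],[0,2,0,0,0.15],[0,2,0,0,0.15],[0,2,0,0,0.15]]]' 20; python3 -c "
from h import *
to(.4275,.1108,.020)"
python3 -m crank '[[[0,0,0,0,0.1],[0,0,0,0,0],[0,0,0,0,-0.2],[0,0,0,0,-0.4],[0,0,0,0,-0.4],[0,0,0,0,-0.4],[0,0,-10,0,-0.4],[0,0,-30,0,-0.4],[0,0,-60,0,-0.4],[0,0,-90,0,-0.4],[0,0,-100,0,-0.4],[0,0,-100,0,-0.4]]]'; python3 -c "
from h import *
o=ctrl.get_obs();print('q',o['q'].round(3)); to(.4353,-.0757,.08,np.deg2rad(160))"
```

```text
time_s: 29.63
ee_pos: [0.4274, 0.1101, 0.0203]
tcp_rot: [0.132, -3.132, 0.005]
contact_force: [0.0, -1.9, 5.2]
width: 0.039
grip_force: 19.5
shift [-0.2  0.7  0.3] turn None q7 0.05
time_s: 30.63
ee_pos: [0.4293, 0.1115, 0.122]
tcp_rot: [0.132, -3.135, -0.001]
contact_force: [0.4, 0.3, -0.5]
width: 0.0597
grip_force: 0.0
q [-0.007  0.718 -0.561  2.183  0.86   0.477  0.403]
shift [   9.5 -187.1   41.9] turn -1.1377875121290675 q7 0.4
```

```bash
python3 -m crank '[[[0,-25,0,-0.08,-0.4],[1,-60,0,-0.08,-0.4],[3,-95,0,-0.08,-0.4],[6,-130,0,-0.08,-0.4],[8,-160,0,-0.08,-0.4],[9,-180,10,-0.08,-0.4],[9,-186,30,-0.08,-0.4],[9,-186,42,-0.08,-0.4],[9,-186,42,-0.08,-0.4],[9,-186,42,-0.08,-0.4]]]'
python3 - <<'E'
from h import *
import cv2
o=ctrl.get_obs();print('q',o['q'].round(3),R.from_rotvec(o['tcp_rot']).as_matrix()[:,2].round(4)); to(.4353,-.0757,.004,np.deg2rad(99.7))
t=optics.snapshot("top");t=cv2.resize(t[205:285,200:280],(640,640),interpolation=2).astype(int);cv2.imwrite("pics/d7.png",t[160:420,160:460])
b=t.astype(np.uint8)
E
```

```text
time_s: 31.47
ee_pos: [0.4336, -0.0747, 0.0774]
tcp_rot: [0.26, -3.12, 0.002]
contact_force: [-0.4, 1.1, -0.3]
width: 0.0597
grip_force: 0.0
q [ 0.362  0.801 -0.484  2.214  1.066  0.394  0.713] [-0.0104 -0.0019 -0.9999]
shift [-2.3 -1.3 73.3] turn -0.003151581264037695 q7 0.71[ WARN:0@0.853] global loadsave.cpp:1063 imwrite_ Unsupported depth image for selected encoder is fallbacked to CV_8U.
```

View pics/d7.png

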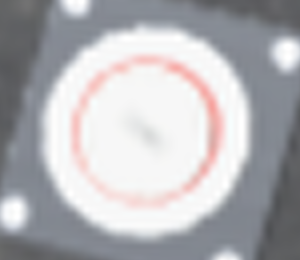

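The disc is now centred on the red mark (remaining offset about 1 mm). Descending on the gold disc.

```bash
python3 -m crank '[[[-2,-1,15,0,-0.4],[-2,-1,30,0,-0.4],[-2,-1,45,0,-0.4],[-2,-1,55,0,-0.4],[-2,-1,62,0,-0.4],[-2,-1,67,0,-0.4],[-2,-1,70,0,-0.4],[-2,-1,72,0,-0.4],[-2,-1,72,0,-0.4],[-2,-1,72,0,-0.4]]]'; python3 -c "
from h import *
o=ctrl.get_obs();print('q',o['q'].round(3),R.from_rotvec(o['tcp_rot']).as_matrix()[:,2].round(4)); to(.4353,-.0757,.005,np.deg2rad(99.7))"
```

```text
time_s: 32.35
ee_pos: [0.4364, -0.0754, 0.0066]
tcp_rot: [0.259, -3.124, 0.001]
contact_force: [0.8, -0.0, 0.4]
width: 0.0596
grip_force: 0.0
q [ 0.228  0.932 -0.263  2.23   1.553  0.213  0.251] [-0.0069 -0.0015 -1.    ]
shift [ 1.1 -0.1  1.6] turn -0.0036798226134211465 q7 0.25
```

```bash
python3 -m crank '[[[1,0,1,0,-0.2],[1,0,1.5,0,0],[1,0,1.5,0,0.2],[1,0,1.5,0,1],[1,0,1.5,0,1],[1,0,1.5,0,1],[1,0,1.5,0,1],[1,0,1.5,0,1],[1,0,1.5,0,1],[1,0,1.5,0,1]]]' 45;  python3 -m crank '[[[0,0,-5,0,1],[0,0,-20,0,1],[0,0,-50,0,1],[0,0,-80,0,1],[0,0,-100,0,1],[0,0,-110,0,1],[0,0,-110,0,1],[0,0,-110,0,1]]]'; python3 -c "
from h import *
o=ctrl.get_obs();print('q',o['q'].round(3),R.from_rotvec(o['tcp_rot']).as_matrix()[:,2].round(4)); to(.6005,.0037,.115,np.deg2rad(99.7))"
```

```text
time_s: 33.18
ee_pos: [0.435, -0.076, 0.0053]
tcp_rot: [0.259, -3.124, 0.002]
contact_force: [-0.6, -0.5, 6.7]
width: 0.0374
grip_force: 44.3
time_s: 33.85
ee_pos: [0.436, -0.0761, 0.1149]
tcp_rot: [0.257, -3.124, 0.002]
contact_force: [0.1, -0.3, -0.6]
width: 0.0372
grip_force: 45.4
q [ 0.408  0.731 -0.548  2.188  0.889  0.467  0.881] [-0.0068 -0.0021 -1.    ]
shift [-175.4   51.8   -1.4] turn -0.004819594416377138 q7 0.88
```

```bash
python3 -m crank '[[[-20,6,0,0,1],[-50,15,0,0,1],[-85,25,0,0,1],[-115,34,0,0,1],[-145,43,0,0,1],[-163,48,0,0,1],[-172,51,0,0,1],[-175,52,0,0,1],[-175,52,0,0,1],[-175,52,0,0,1]]]'; python3 -c "
from h import *
o=ctrl.get_obs();print('q',o['q'].round(3),R.from_rotvec(o['tcp_rot']).as_matrix()[:,2].round(4)); to(.6005,.0037,.0073,np.deg2rad(99.7))"
```

```text
time_s: 34.68
ee_pos: [0.5985, 0.0036, 0.112]
tcp_rot: [0.259, -3.12, 0.004]
contact_force: [0.1, 0.1, -0.6]
width: 0.037
grip_force: 45.4
q [ 0.267  0.888 -0.643  1.722  0.713  0.793  1.011] [-0.0106 -0.0034 -0.9999]
shift [-3.100e+00 -1.000e-01  1.047e+02] turn -0.003771676700892179 q7 1.01
```

```bash
python3 -m crank '[[[-1.5,0,20,0,1],[-1.5,0,50,0,1],[-1.5,0,78,0,1],[-1.5,0,92,0,1],[-1.5,0,98,0,1],[-1.5,0,101,0,1],[-1.5,0,102,0,1],[-1.5,0,102,0,1],[-1.5,0,102,0,1]]]'; python3 -c "
from h import *
to(.6005,.0037,.0073,np.deg2rad(99.7))"
```

```text
time_s: 35.43
ee_pos: [0.6016, 0.0046, 0.0126]
tcp_rot: [0.259, -3.125, 0.002]
contact_force: [-0.1, 0.4, -1.5]
width: 0.0366
grip_force: 45.4
shift [ 1.2 -0.7  5.3] turn -0.004178083822766743 q7 0.9
```

```bash
python3 -m crank '[[[1,-0.5,2,0,1],[1,-0.5,3.5,0,1],[1,-0.5,4.5,0,1],[1,-0.5,5,0,1],[1,-0.5,5,0,1],[1,-0.5,5,0,1]]]'; python3 -c "
from h import *
to(.6005,.0037,.0073,np.deg2rad(99.7))"
```

```text
time_s: 35.93
ee_pos: [0.5999, 0.0035, 0.0074]
tcp_rot: [0.258, -3.124, 0.003]
contact_force: [-1.6, -0.8, 7.8]
width: 0.037
grip_force: 46.2
shift [-0.6  0.1  0.1] turn -0.004274470148487808 q7 0.9
```

```bash
python3 -m crank '[[[0,0,0,0,0.1],[0,0,0,0,0],[0,0,0,0,-0.2],[0,0,0,0,-0.4],[0,0,0,0,-0.4],[0,0,0,0,-0.4],[0,0,-15,0,-0.4],[0,0,-45,0,-0.4],[0,0,-80,0,-0.6],[0,0,-120,0,-1],[0,0,-160,0,-1],[0,0,-190,0,-1],[0,0,-205,0,-1],[0,0,-205,0,-1]]]'; python3 -c "
from h import *
o=ctrl.get_obs();print('q',o['q'].round(3),R.from_rotvec(o['tcp_rot']).as_matrix()[:,2].round(4)); to(.5325,-.2785,.215,np.deg2rad(7.6))"
```

```text
time_s: 37.1
ee_pos: [0.6036, 0.0052, 0.2167]
tcp_rot: [-0.259, 3.13, -0.001]
contact_force: [0.2, 0.8, -0.5]
width: 0.0855
grip_force: 0.0
q [ 0.315  0.762 -0.735  1.633  0.592  0.981  1.114] [ 8.e-04 -5.e-04 -1.e+00]
shift [ 116.8 -268.2    1.8] turn -1.5380926809358066 q7 1.11
```

```bash
python3 -m crank '[[[10,-25,0,0.12,-1],[25,-57,0,0.24,-1],[39,-90,0,0.36,-1],[53,-122,0,0.48,-1],[67,-155,0,0.6,-1],[82,-188,0,0.72,-1],[95,-218,0,0.84,-1],[106,-243,0,0.96,-1],[113,-260,0,1.08,-1],[116,-267,0,1.2,-1],[116.5,-268,0,1.32,-1],[116.5,-268,0,1.44,-1],[116.5,-268,0,1.56,-1],[116.5,-268,0,1.604,-1],[116.5,-268,0,1.604,-1],[116.5,-268,0,1.604,-1]]]'
python3 - <<'E'
from h import *
import cv2
o=ctrl.get_obs();print('q',o['q'].round(3),R.from_rotvec(o['tcp_rot']).as_matrix()[:,2].round(4)); to(.5325,-.2785,.035,np.deg2rad(7.6))
t=optics.snapshot("top");s=optics.snapshot("scene")
cv2.imwrite("pics/d8.png",np.hstack([cv2.resize(t[140:210,230:330],(400,280),interpolation=2),cv2.resize(s[130:200,310:410],(400,280),interpolation=2)]))
E
```

```text
time_s: 38.43
ee_pos: [0.53, -0.279, 0.2121]
tcp_rot: [-2.064, -2.361, 0.011]
contact_force: [-0.0, -0.1, 0.8]
width: 0.0853
grip_force: 0.0
q [ 0.587  0.69  -0.319  1.657  0.275  0.847  0.285] [-0.0088 -0.0015 -1.    ]
shift [  0.2   4.1 177.1] turn 0.0013478594125719834 q7 0.28
```

View pics/d8.png

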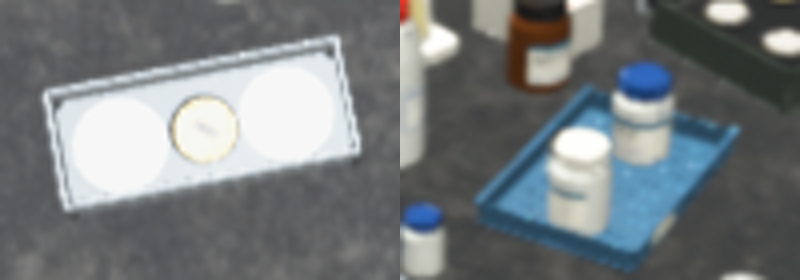

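The gold disc lies on the black mark at (205,130), midway between the white marks. Both jars stand upright in the tray. Fetching the white jar.

```bash
python3 -m crank '[[[0,3,30,0,-1],[0,3,65,0,-1],[0,3,100,0,-1],[0,3,135,0,-1],[0,3,160,0,-1],[0,3,172,0,-1],[0,3,176,0,-1],[0,3,176,0,-1],[0,3,176,0,-1]]]'; python3 -c "
from h import *
to(.5325,-.2775,.0355,np.deg2rad(7.6))"
```

```text
time_s: 39.28
ee_pos: [0.5332, -0.2798, 0.0377]
tcp_rot: [-2.068, -2.361, 0.009]
contact_force: [-0.6, 0.2, 0.0]
width: 0.0855
grip_force: 0.0
shift [ 2.3 -0.4  2.2] turn -0.0005780894039602025 q7 0.19
```

```bash
python3 -m crank '[[[2,0,1,0,0],[2,0,1,0,1],[2,0,1,0,1],[2,0,1,0,1],[2,0,1,0,1],[2,0,1,0,1],[2,0,1,0,1],[2,0,1,0,1],[2,0,1,0,1],[2,0,1,0,1],[2,0,1,0,1]]]' 45; python3 -c "
from h import *
print(np.mean([ctrl.get_obs()['ee_pos'] for _ in range(5)],0))"
python3 -m crank '[[[0,0,-10,0,1],[0,0,-30,0,1],[0,0,-50,0,1],[0,0,-80,0,1],[0,0,-110,0,1],[0,0,-140,0,1],[0,0,-150,0,1],[0,0,-150,0,1]]]';  python3 -c "
from h import *
to(.5916,.0575,.187,np.deg2rad(9.7))"
```

```text
time_s: 40.2
ee_pos: [0.5325, -0.2775, 0.0368]
tcp_rot: [-2.068, -2.361, 0.009]
contact_force: [-1.4, 0.5, 4.1]
width: 0.0529
grip_force: 46.3
[ 0.53251373 -0.27747676  0.0367774 ]
time_s: 40.87
ee_pos: [0.5349, -0.2779, 0.189]
tcp_rot: [2.069, 2.361, -0.007]
contact_force: [1.3, -0.7, -2.4]
width: 0.053
grip_force: 47.5
shift [3.250e+02 1.002e+02 3.000e-01] turn -0.03763706476906514 q7 0.26
```

```bash
python3 -m crank '[[[30,9,0,-0.037,1],[65,20,0,-0.037,1],[100,31,0,-0.037,1],[135,42,0,-0.037,1],[170,52,0,-0.037,1],[205,63,0,-0.037,1],[240,74,0,-0.037,1],[275,85,0,-0.037,1],[300,92,0,-0.037,1],[317,98,0,-0.037,1],[325,100,0,-0.037,1],[325,100,0,-0.037,1],[325,100,0,-0.037,1],[325,100,0,-0.037,1]]]';  python3 -c "
from h import *
to(.5916,.0575,.05,np.deg2rad(9.7))"
```

```text
time_s: 42.03
ee_pos: [0.5887, 0.0554, 0.1836]
tcp_rot: [-2.027, -2.395, 0.015]
contact_force: [0.0, -0.6, -1.4]
width: 0.0529
grip_force: 47.5
shift [  2.    4.5 133.6] turn -0.0031837330026975863 q7 -0.24
```

```bash
python3 -m crank '[[[1,3,25,0,1],[1,3,60,0,1],[1,3,95,0,1],[1,3,120,0,1],[1,3,132,0,1],[1,3,134,0,1],[1,3,134,0,1],[1,3,134,0,1]]]';  python3 -c "
from h import *
to(.5916,.0575,.0398,np.deg2rad(9.7));print(R.from_rotvec(ctrl.get_obs()['tcp_rot']).as_matrix()[:,2])"
```

```text
time_s: 42.7
ee_pos: [0.5924, 0.0591, 0.0517]
tcp_rot: [-2.025, -2.398, 0.007]
contact_force: [0.4, 0.9, -1.3]
width: 0.053
grip_force: 47.5
shift [-1.4 -1.  11.9] turn -0.0013053829364941816 q7 -0.31
[-0.00502613 -0.00169537 -0.99998593]
```

```bash
python3 -m crank '[[[-1.5,-1,3,0,1],[-1.5,-1,6,0,1],[-1.5,-1,8.5,0,1],[-1.5,-1,10,0,1],[-1.5,-1,11,0,1],[-1.5,-1,12,0,1],[-1.5,-1,12,0,1],[-1.5,-1,12,0,1]]]';  python3 -c "
from h import *
to(.5916,.0575,.0398)"
```

```text
time_s: 43.37
ee_pos: [0.5903, 0.0578, 0.04]
tcp_rot: [-2.023, -2.398, 0.01]
contact_force: [-2.9, -0.2, 12.4]
width: 0.0532
grip_force: 48.8
shift [-0.5  1.2  0.1] turn None q7 -0.31
```

```bash
python3 -m crank '[[[0,0,0,0,0.1],[0,0,0,0,-0.3],[0,0,0,0,-0.6],[0,0,0,0,-1],[0,0,0,0,-1],[0,0,0,0,-1],[0,0,-20,0,-1],[0,0,-50,0,-1],[0,0,-90,0,-1],[0,0,-130,0,-1],[0,0,-160,0,-1],[0,0,-180,0,-1],[0,0,-180,0,-1]]]'; python3 -c "
from h import *
to(.550,-.4085,.215,np.deg2rad(7.6))"
```

```text
time_s: 44.45
ee_pos: [0.5946, 0.0589, 0.2231]
tcp_rot: [2.026, 2.4, 0.001]
contact_force: [0.9, 0.1, -1.0]
width: 0.0855
grip_force: 0.0
shift [-453.2 -122.4    8.1] turn 0.03598754807408566 q7 -0.23
```

```bash
python3 -m crank '[[[-40,-11,0,0.036,-1],[-80,-22,0,0.036,-1],[-120,-32,0,0.036,-1],[-160,-43,0,0.036,-1],[-200,-54,0,0.036,-1],[-240,-65,0,0.036,-1],[-280,-76,0,0.036,-1],[-320,-86,0,0.036,-1],[-360,-97,0,0.036,-1],[-395,-107,0,0.036,-1],[-425,-115,0,0.036,-1],[-445,-120,0,0.036,-1],[-453,-122,0,0.036,-1],[-453,-122,0,0.036,-1],[-453,-122,0,0.036,-1],[-453,-122,0,0.036,-1]]]';  python3 -c "
from h import *
to(.550,-.4085,.035,np.deg2rad(7.6))"
```

```text
time_s: 45.78
ee_pos: [0.5486, -0.4058, 0.2192]
tcp_rot: [-2.061, -2.363, 0.007]
contact_force: [0.9, -0.6, -0.3]
width: 0.0852
grip_force: 0.0
shift [ -3.2   2.4 184.2] turn 0.003885459759927379 q7 0.49
```

```bash
python3 -m crank '[[[-1,1,30,0,-1],[-1,1,65,0,-1],[-1,1,100,0,-1],[-1,1,135,0,-1],[-1,1,165,0,-1],[-1,1,178,0,-1],[-1,1,183,0,-1],[-1,1,183,0,-1],[-1,1,183,0,-1]]]'; python3 -c "
from h import *
to(.5495,-.408,.0365,np.deg2rad(7.6))"
python3 -m crank '[[[0,0,0,0,0],[0,0,0,0,1],[0,0,0,0,1],[0,0,0,0,1],[0,0,0,0,1],[0,0,0,0,1],[0,0,0,0,1],[0,0,0,0,1],[0,0,0,0,1],[0,0,0,0,1],[0,0,0,0,1]]]' 45; python3 -m crank '[[[0,0,-10,0,1],[0,0,-30,0,1],[0,0,-50,0,1],[0,0,-80,0,1],[0,0,-110,0,1],[0,0,-140,0,1],[0,0,-150,0,1],[0,0,-150,0,1]]]';  python3 -c "
from h import *
to(.610,-.0492,.187,np.deg2rad(9.7))"
```

```text
time_s: 46.53
ee_pos: [0.5489, -0.4101, 0.0383]
tcp_rot: [-2.067, -2.364, 0.009]
contact_force: [0.0, -0.4, -0.1]
width: 0.0852
grip_force: 0.0
shift [2.  0.9 1.8] turn 0.0011189960634472307 q7 0.42
time_s: 47.45
ee_pos: [0.5486, -0.4109, 0.0385]
tcp_rot: [-2.069, -2.363, 0.009]
contact_force: [-0.2, 0.0, 6.8]
width: 0.0537
grip_force: 47.5
time_s: 48.12
ee_pos: [0.5502, -0.4109, 0.1905]
tcp_rot: [2.068, 2.362, -0.009]
contact_force: [1.0, -0.2, -2.1]
width: 0.0535
grip_force: 47.4
shift [350.6 107.1   1.3] turn -0.0367247173417522 q7 0.48
```

```bash
python3 -m crank '[[[30,9,0,-0.037,1],[65,20,0,-0.037,1],[100,31,0,-0.037,1],[135,41,0,-0.037,1],[170,52,0,-0.037,1],[205,63,0,-0.037,1],[240,73,0,-0.037,1],[275,84,0,-0.037,1],[310,95,0,-0.037,1],[330,101,0,-0.037,1],[343,105,0,-0.037,1],[347,106,0,-0.037,1],[347,106,0,-0.037,1],[347,106,0,-0.037,1]]]'
python3 -m crank '[[[0,3,25,0,1],[0,3,60,0,1],[0,3,95,0,1],[0,3,120,0,1],[0,3,130,0,1],[0,3,133,0,1],[0,3,133,0,1],[0,3,133,0,1]]]';  python3 - <<'E'
from h import *
import cv2
to(.6098,-.0527,.0415,np.deg2rad(9.7))
cv2.imwrite("pics/d9.png",cv2.resize(optics.snapshot("scene")[165:245,240:340],(700,560),interpolation=2))
E
```

```text
time_s: 49.28
ee_pos: [0.6068, -0.0545, 0.1847]
tcp_rot: [-2.025, -2.396, 0.014]
contact_force: [-1.0, -0.7, -0.1]
width: 0.0533
grip_force: 47.4
time_s: 49.95
ee_pos: [0.6107, -0.0525, 0.0538]
tcp_rot: [-2.025, -2.399, 0.008]
contact_force: [-0.1, 0.8, -0.8]
width: 0.053
grip_force: 47.5
shift [-0.1 -0.8 12.3] turn -0.0005334295750887286 q7 -0.12
```

View pics/d9.png

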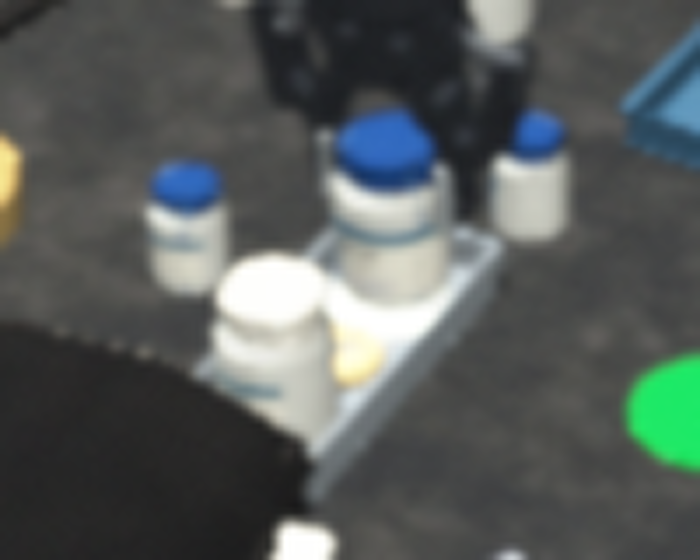

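The blue jar hangs over its mark, with its cap at (386,150). The white jar and gold disc are in place. Lowering.

```bash
python3 -m crank '[[[0,-0.5,3,0,1],[0,-0.5,6,0,1],[0,-0.5,8.5,0,1],[0,-0.5,10,0,1],[0,-0.5,11.2,0,1],[0,-0.5,12.3,0,1],[0,-0.5,12.3,0,1],[0,-0.5,12.3,0,1]]]'
python3 -m crank '[[[0,0,0,0,0.1],[0,0,0,0,-0.3],[0,0,0,0,-0.6],[0,0,0,0,-1],[0,0,0,0,-1],[0,0,0,0,-1],[0,0,-20,0,-1],[0,0,-50,0,-1],[0,0,-90,0,-1],[0,0,-130,0,-1],[0,0,-160,0,-1],[0,0,-180,0,-1],[0,0,-180,0,-1]]]'
python3 -m crank '[[[-30,-10,-20,0,-1],[-70,-23,-20,0,-1],[-110,-37,-20,0,-1],[-150,-50,-20,0,-1],[-190,-63,-20,0,-1],[-230,-77,-20,0,-1],[-260,-87,-20,0,-1],[-280,-93,-20,0,-1],[-280,-93,-20,0,-1],[-280,-93,-20,0,-1]]]'
python3 - <<'E'
from h import *
import cv2
t=optics.snapshot("top"); cv2.imwrite("pics/topN.png",t)
a=cv2.imread("pics/top0.png")
def blue(i):
    h=cv2.cvtColor(i[145:195,285:325],cv2.COLOR_BGR2HSV);m=cv2.inRange(h,(105,120,60),(125,255,255));M=cv2.moments(m,True);u,v=M['m10']/M['m00']+285,M['m01']/M['m00']+145;return u,v,px2w("top",u,v,.086)
print(blue(a),blue(t))
f=lambda i:cv2.resize(i[130:260,215:330],None,fx=3.4,fy=3.4,interpolation=2)
cv2.imwrite("pics/d10.png",np.hstack([f(a),f(t)]))
E
```

```text
time_s: 50.67
ee_pos: [0.6088, -0.0516, 0.0417]
tcp_rot: [-2.022, -2.399, 0.01]
contact_force: [-3.7, 0.2, 12.5]
width: 0.0535
grip_force: 48.6
time_s: 51.75
ee_pos: [0.6133, -0.0512, 0.2251]
tcp_rot: [2.024, 2.4, -0.0]
contact_force: [0.1, -0.1, 0.1]
width: 0.0855
grip_force: 0.0
time_s: 52.58
ee_pos: [0.5648, -0.3445, 0.2395]
tcp_rot: [-2.025, -2.394, 0.011]
contact_force: [0.5, 2.0, -0.1]
width: 0.0855
grip_force: 0.0
(301.0, 160.21212121212122, array([ 0.6098421 , -0.04911158,  0.086     ])) (300.58396946564886, 161.8587786259542, array([ 0.60580864, -0.04803089,  0.086     ]))
```

View pics/d10.png

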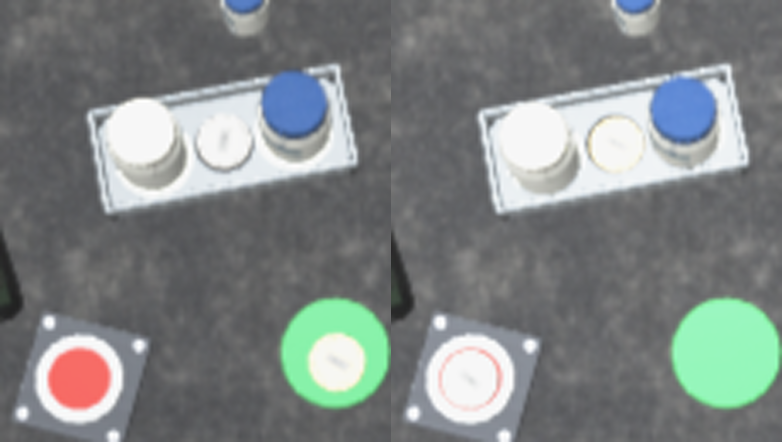

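Both jars stand upright on their marks, within about 4 mm of where they started. The gold disc is in the middle of the rack and the grey disc is centred on the red mark. The mat is empty. I'll hand it in.

```bash
python3 -m crank '[[[0,0,0,0,-1],[0,0,0,0,-1],[0,0,0,0,-1]]]' | grep -E "time|force"; python3 -c "
from bench import ctrl
print(ctrl.job_done())"
```

```text
time_s: 52.88
contact_force: [1.3, -0.2, 0.5]
grip_force: 0.0
the job is handed in; nothing more can be done
None
```

I did the job in the order asked and handed it in at 52.9 s: the grey disc is on the red mark (about 1 mm off, after one re-centring), the gold disc is in the middle of the rack, and both jars are upright on their own marks, the white about 3 mm and the blue about 4 mm from where they started (left uncorrected); I did not check the cup, vial and rings in a final picture.

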